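Shut the red gas valve

ROBOT

A 6-joint arm with a two-finger parallel gripper is mounted at the origin on a cart in front of the work surface, level with it; the furniture and walls round the work are solid. World frame = base frame: x ahead of the robot, y to its left, z up, the work surface at z = 0. Lengths are in m, angles in degrees, forces in N, time in s.
With the tool pointing down it reaches from about 0.3 to 0.75 m from the base axis. Payload 8.5 kg.
Tool frame: the origin (TCP) lies on the centre line of the jaws, within the pads' length; the fingertips stand 19 mm ahead of it and the grasp point (between the pads) is the TCP; z points along the fingers, x is the direction in which the jaws open and shut, and the axes are right-handed (so a half turn about z gives the same grasp; the last joint's range is limited). The gripper opens to 85 mm and grips with 20 to 120 N. Pads are 22 mm wide; open, the fingers measure 114 mm over their backs; the gripper's body (76 mm by 85 mm) begins 54 mm behind the grasp point. The pads swing forward as they close: fully open they stand 13 mm farther back than shut.
Start: joints at [-81.205, 21.807, 74.336, -0, 83.858, -12.336], TCP at [0.198, -0.513, 0.25] pointing down, gripper open.
Joint ranges: [-178.18, 178.18], [-50.72, 133.34], [12.68, 142.11], [-81.47, 261.47], [9.98, 163.14], [-165.26, 165.26]. Speed limits (degrees/s): [136.94, 136.94, 180, 180, 180, 180].

INTERFACE

Orientations are given as a 3x3 rotation matrix whose columns are the frame's x, y, z axes.
In Python, from rig import env, cams, order gives the robot as it stands.
- The arm moves only by the tool step_arm, never from a script. Its argument "steps" is a list of rows, each an object with "xyz": the shift along the tool's x, y, z normalised to -1 to 1, where 1 is 0.04 m, a list of three; "turn": the turn, a rotation vector about the tool's x, y, z normalised to -1 to 1, where 1 is 0.08 rad, a list of three; "gripper": the gripper command: -1 is shut, 1 is fully open, values between are in proportion. A call has 1 to 20 rows; each row shifts and turns the commanded pose from where the row before left it, along the tool's axes as they then stand; what a row does not reach is not made up. A row lasts 1/12 s, in which the tool goes at most 41.7 mm and 7.16 degrees, less where a joint would pass 70% of its speed; a pose out of reach is approached as far as the arm can. A call with a number of a shift or a turn outside -1 to 1 is refused whole. A call with a gripper value outside its range is refused whole. The fingers move at their own pace and stop on an object; "squeeze" is the grip in N (left out, the last holds). Time passes only in rows, so rows that do not move let the fingers close. It gives the time, the measured TCP pose, the force and the opening at its end, in the units of the state.
- env.observe(): the state, without advancing time (a new reading comes with each control period).
- cams.get_image(name): name is "side" or "top"; returns (picture, depth): 400x640x3 uint8, red, green, blue; 400x640 float32, m along the optical axis (not along the pixel's ray), 0 where there is no reading.
- cams.camera_info(name): a dict with "fx", "fy", "cx", "cy" (pixels), "k1" (the pictures are not rectified: a ray, as slopes to the right and down, at radius r is drawn at 1 + k1 r^2 times it, then the intrinsics apply), "extrinsics" (4x4, takes a point from camera to world coordinates). Camera axes: x right, y down, z forward; pixel columns grow to the right and rows downward; lengths in m; the calibration is good to about 2 mm. A picture is of the moment at which its call begins. camera_info takes no time and is no camera call.
- order.close_job(): hands the job in, once; it reports no verdict.
The state is a dict: "time_s": time; "q": joint angles; "qvel": joint speeds; "joint_efforts": joint torques, N m; "position": TCP position; "tool_rot": TCP orientation; "ft_force": force on the tool from outside, world axes, zero at the start; "wrist_torque": the same for the moment, N m; "grip_width": finger opening in m.
Only numpy, scipy, OpenCV 4.12 (cv2) and the standard library are available. Lean on these libraries where they do the work, as an engineer would, in place of code of your own. Each camera call takes 0.05 s, during which the arm holds its last target. There are 200 camera calls.

TASK

The flame of the spectrometer is out for the day: shut off the fuel gas on the small valve panel on the bench. Turn the red handle clockwise, as seen from above, until it is fully shut at its stop, square across its brass pipe, then let go of it. The blue and green valves beside it still feed other instruments, so do not touch their handles.

Things in the scene. Friction and masses are not known exactly. Their poses are not given: they have to be found in the camera images.
- red_grip (a point): Centre of the red handle, an upright wing 42 mm long, 14 mm thick, 34 mm tall (66 to 100 mm above the bench), white line on top. The point is on the vertical turning axis, 83 mm up. z up; x along the wing, y across its thickness; both turn with it. Below the wing: hub 24 mm wide, 4 mm high, then a brass valve body on a fixed panel 165 x 270 mm, 40 mm high. Grasp from above along y.
- red_handle (a joint): Red handle's angle, rad: 0 fully open (wing along its brass pipe, which runs fore and aft on the panel); grows clockwise seen from above; 1.571 fully shut at a hard stop (wing square across the pipe). Starts partly open, 0.2 to 0.65. Steady friction of about 0.08 N m, no spring: stays where it is left.
- blue_handle: Blue handle, a bystander, same shape as the red, partly open (0 to 0.5 rad). Origin on its turning axis at the underside of its hub, 62 mm above the bench, 21 mm below the wing's centre; axes as the red's. The three valves stand in a row 80 mm apart; which colour is where varies. Dials 65 mm behind the valves are 10 mm high.
- green_handle: Green handle, a bystander, same shape as the red, partly open (0 to 0.5 rad). Origin on its turning axis at the underside of its hub, 62 mm above the bench, 21 mm below the wing's centre; axes as the red's.

How it is judged (in metres and radians):
At the end, for the whole second after the job is handed in: The red handle is shut: within about 10 degrees of its stop (joint above 1.39 rad), and at rest (value of joint red_handle above 1.39 rad and velocity of joint red_handle below 0.05 rad/s); the robot touches nothing.
It fails at once if the blue handle is touched (more than 2 N) (contact force between blue_handle and anything else above 2 N).
It fails at once if the green handle is touched (more than 2 N) (contact force between green_handle and anything else above 2 N).
It also fails if it takes over 32 s, if anything falls off the work surface, if the arm or the gripper's body presses on something with over 40 N, if the wrist force passes 120 N, or if a joint passes its speed limit or range.

## Working session

There is one attempt and no reset: what is moved stays moved. The work goes in short steps, Python scripts to look and compute and a tool call to move; the robot and the scene stay as the last step left them, time stands still between calls to the robot, and variables do not carry over. Pictures are saved under pics/ and viewed, about 8 in all and at most 12, crops included, and the job is handed in when it is done.

Besides the shell and the picture viewer there is one more tool, called after "Call:" as name(argument=value, ...), one argument or row to a line, values as JSON. step_arm: Moves the arm, as the interface text tells. Scaled input: -1 to 1 covers 0.04 m each way for a shift and 0.08 rad each way for a turn. Its arguments: {"type":"object","properties":{"steps":{"type":"array"},"squeeze":{"type":"number"}},"required":["steps"]}

```bash
mkdir -p pics
python3 - <<'E'
from rig import env,cams,order
import cv2,numpy as np
s=env.observe();print(s['time_s'],s['position'],s['tool_rot'],s['grip_width'])
for n in('top','side'):
    im,d=cams.get_image(n);np.savez(f'pics/{n}0.npz',im=im,d=d);cv2.imwrite(f'pics/{n}0.png',im[...,::-1])
    print(n,cams.camera_info(n))
E
```

```text
0.0 [ 0.19822629 -0.5127416   0.24971735] [[ 3.60520134e-01 -9.32751410e-01 -2.02512621e-04]
 [-9.32750368e-01 -3.60520042e-01  1.43198009e-03]
 [-1.40869131e-03 -3.27363934e-04 -9.99998954e-01]] 0.08535884525228238
top {'fx': 458.15749409461495, 'fy': 458.15749409461495, 'cx': 322.4937488079408, 'cy': 197.33504596036883, 'k1': -0.08966847572212341, 'extrinsics': array([[ 0.00863041, -0.99911262,  0.04122496,  0.48520574],
       [-0.99994628, -0.00885957, -0.00537924,  0.01143217],
       [ 0.00573971, -0.04117632, -0.99913541,  0.96766908],
       [ 0.        ,  0.        ,  0.        ,  1.        ]])}
side {'fx': 461.7325247475229, 'fy': 461.7325247475229, 'cx': 315.18157934726656, 'cy': 198.7237649131759, 'k1': -0.09696001389746114, 'extrinsics': array([[ 0.96293047, -0.16876336,  0.21043724,  0.36637692],
       [-0.26961098, -0.62714362,  0.73075358, -0.62700655],
       [ 0.00864994, -0.76040108, -0.64939616,  0.66426172],
       [ 0.        ,  0.        ,  0.        ,  1.        ]])}
```

View pics/top0.png

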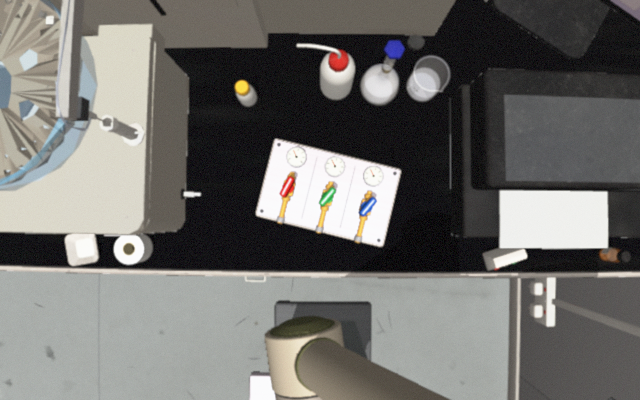

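View pics/side0.png

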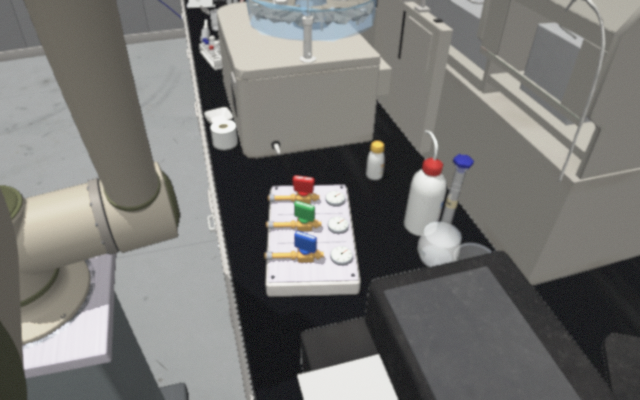

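```bash
cat > h.py <<'E'
from rig import env,cams,order
import cv2,numpy as np
def world(n,uv,z):
    c=cams.camera_info(n);K=np.array([[c['fx'],0,c['cx']],[0,c['fy'],c['cy']],[0,0,1]])
    p=cv2.undistortPoints(np.float64(uv).reshape(-1,1,2),K,np.array([c['k1'],0,0,0.])).reshape(-1,2)
    E=c['extrinsics'];d=np.c_[p,np.ones(len(p))]@E[:3,:3].T;o=E[:3,3]
    return o+d*((z-o[2])/d[:,2])[:,None]
def masks(im):
    h=cv2.cvtColor(im,cv2.COLOR_RGB2HSV);H,S,V=[h[...,i].astype(int) for i in range(3)]
    v=(S>110)&(V>50)
    return {'red':v&((H<6)|(H>172)),'green':v&(H>45)&(H<85),'blue':v&(H>100)&(H<130)}
E
python3 - <<'E'
from h import *
roi={'top':(255,135,405,250),'side':(255,165,370,300)}
for n in roi:
    f=np.load(f'pics/{n}0.npz');im,d=f['im'],f['d'];x0,y0,x1,y1=roi[n]
    for k,m in masks(im).items():
        mm=np.zeros_like(m);mm[y0:y1,x0:x1]=m[y0:y1,x0:x1]
        c=max(cv2.findContours(mm.astype(np.uint8),0,2)[0],key=cv2.contourArea)
        full=np.zeros(m.shape,np.uint8);cv2.drawContours(full,[c],-1,1,-1)
        ys,xs=np.nonzero(full);uv=np.c_[xs,ys]
        W=world(n,uv,.1 if n=='top' else .083);r=cv2.minAreaRect(np.float32(W[:,:2]*1000))
        w,V=np.linalg.eigh(np.cov(W[:,:2].T));a=V[:,1]
        print(n,k,len(xs),uv.mean(0).round(1),W.mean(0).round(4),'rect',np.round(r[0],1),np.round(r[1],1),'axis deg',np.degrees(np.arctan2(a[1],a[0])).round(1)%180)
f=np.load('pics/top0.npz');im=f['im'];g=im.min(2)
m=np.zeros(g.shape,np.uint8);m[130:255,245:410]=(g[130:255,245:410]>120)
c=max(cv2.findContours(m,0,2)[0],key=cv2.contourArea)
r=cv2.minAreaRect(np.float32(world('top',c,.04)[:,:2]*1000));print('panel',r)
cr=im[160:245,260:385];cv2.imwrite('pics/crop0.png',cv2.resize(cr[...,::-1],None,fx=6,fy=6,interpolation=cv2.INTER_CUBIC))
E
```

```text
top red 169 [287.2 186.6] [0.5408 0.0739 0.1   ] rect [539.7  72.6] [20.4 39.9] axis deg 152.1
top green 153 [327.1 196.5] [ 0.5227 -0.0019  0.1   ] rect [523.1  -2. ] [19.2 39.6] axis deg 142.9
top blue 162 [366.9 206.2] [ 0.5049 -0.0776  0.1   ] rect [505.3 -77.8] [18.8 40.4] axis deg 138.6
side red 308 [302.9 185.1] [0.5423 0.0743 0.083 ] rect [539.4  74.9] [60.4 48.1] axis deg 91.9
side green 231 [303.9 212.8] [ 0.5233 -0.0064  0.083 ] rect [523.7  -5.2] [47.4 34.3] axis deg 98.0
side blue 303 [304.8 243.5] [ 0.5049 -0.0838  0.083 ] rect [505.1 -83.4] [45.9 35.5] axis deg 106.9
panel ((533.76123046875, -4.707977294921875), (267.5492248535156, 164.2907257080078), 76.64795684814453)
```

View pics/crop0.png

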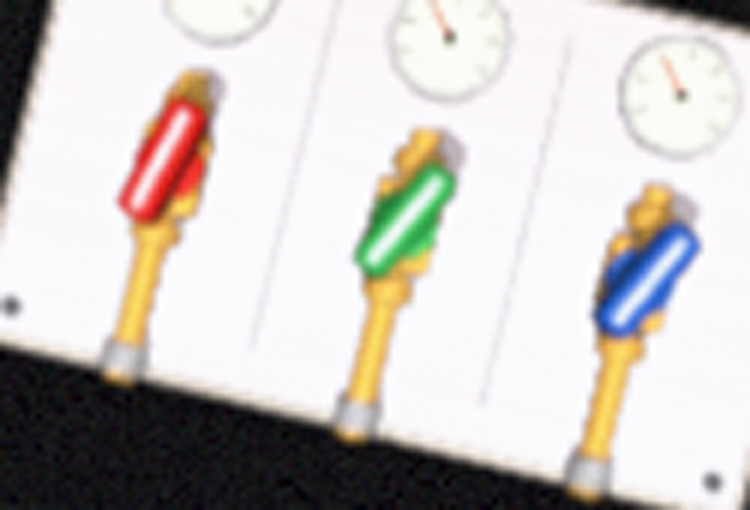

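Run:
```python
from h import *
L={'red':[(183,112),(139,205)],'green':[(448,174),(370,265)],'blue':[(686,236),(617,322)]}
for k,p in L.items():
    uv=np.array([260,160])+(np.array(p)+.5)/6-.5
    W=world('top',uv,.1);d=W[0]-W[1];print(k,W.mean(0).round(4),np.degrees(np.arctan2(d[1],d[0])).round(1),np.linalg.norm(d).round(4))
f=np.load('pics/top0.npz');d=f['d'];im=f['im']
c=cams.camera_info('top')
# heights near the route
for (u,v) in [(287,185),(328,194),(367,204),(550,140),(550,220),(480,110),(460,200)]:
    z=d[v,u];x=(u-c['cx'])/c['fx'];y=(v-c['cy'])/c['fy'];print((u,v),(c['extrinsics']@np.array([x*z,y*z,z,1]))[:3].round(3))
# red wing top: points from depth higher than .09
ys,xs=np.nonzero(masks(im)['red']|(im.min(2)>150));k=(xs>275)&(xs<300)&(ys>170)&(ys<202);xs,ys=xs[k],ys[k]
z=d[ys,xs];P=(np.c_[(xs-c['cx'])/c['fx']*z,(ys-c['cy'])/c['fy']*z,z,np.ones(len(z))]@c['extrinsics'].T)[:,:3]
P=P[P[:,2]>.08];print(len(P),P.mean(0),np.median(P[:,2]))
```

```text
red [0.5419 0.0754 0.1   ] -24.6 0.0326
green [ 0.5233 -0.0032  0.1   ] -40.1 0.0379
blue [ 0.5052 -0.08    0.1   ] -38.4 0.035
(287, 185) [0.544 0.074 0.098]
(328, 194) [ 0.528 -0.004  0.097]
(367, 204) [ 0.509 -0.078  0.098]
(550, 140) [ 0.616 -0.373  0.206]
(550, 220) [ 0.482 -0.424  0.103]
(480, 110) [ 0.674 -0.268  0.173]
(460, 200) [ 0.519 -0.261  0.08 ]
155 [0.54024673 0.07441337 0.10908319] 0.09848701799139681
```

Call:
step_arm(
  steps=[
    {"xyz": [0,0,0],"turn": [0,0,-1],"gripper": 0.1},
    {"xyz": [0,0,0],"turn": [0,0,-1],"gripper": 0.1},
    {"xyz": [0,0,0],"turn": [0,0,-1],"gripper": 0.1},
    {"xyz": [0,0,0],"turn": [0,0,-1],"gripper": 0.1},
    {"xyz": [0,0,0],"turn": [0,0,-1],"gripper": 0.1},
    {"xyz": [0,0,0],"turn": [0,0,-1],"gripper": 0.1},
    {"xyz": [0,0,0],"turn": [0,0,-1],"gripper": 0.1},
    {"xyz": [0,0,0],"turn": [0,0,-1],"gripper": 0.1},
    {"xyz": [0,0,0],"turn": [0,0,-1],"gripper": 0.1},
    {"xyz": [0,0,0],"turn": [0,0,-1],"gripper": 0.1},
    {"xyz": [0,0,0],"turn": [0,0,-1],"gripper": 0.1},
    {"xyz": [0,0,0],"turn": [0,0,-1],"gripper": 0.1},
    {"xyz": [0,0,0],"turn": [0,0,-1],"gripper": 0.1},
    {"xyz": [0,0,0],"turn": [0,0,-1],"gripper": 0.1},
    {"xyz": [0,0,0],"turn": [0,0,-1],"gripper": 0.1},
  ],
)

```text
time_s: 1.35
position: [0.1982, -0.5128, 0.25]
tool_rot: [[1.0, 0.002, -0.0], [0.002, -1.0, 0.001], [-0.0, -0.001, -1.0]]
ft_force: [0.5, -0.1, -0.3]
grip_width: 0.0472
```

Call:
step_arm(
  steps=[
    {"xyz": [0,0,0],"turn": [0,0,-1],"gripper": 0.1},
    {"xyz": [0,0,0],"turn": [0,0,-1],"gripper": 0.1},
    {"xyz": [0,0,0],"turn": [0,0,-1],"gripper": 0.1},
    {"xyz": [0,0,0],"turn": [0,0,-1],"gripper": 0.1},
    {"xyz": [0,0,0],"turn": [0,0,-1],"gripper": 0.1},
    {"xyz": [0,0,0],"turn": [0,0,-1],"gripper": 0.1},
    {"xyz": [0,0,0],"turn": [0,0,-1],"gripper": 0.1},
    {"xyz": [0,0,0],"turn": [0,0,-1],"gripper": 0.1},
    {"xyz": [0,0,0],"turn": [0,0,-1],"gripper": 0.1},
    {"xyz": [0,0,0],"turn": [0,0,-1],"gripper": 0.1},
    {"xyz": [0,0,0],"turn": [0,0,-1],"gripper": 0.1},
    {"xyz": [0,0,0],"turn": [0,0,-1],"gripper": 0.1},
    {"xyz": [0,0,0],"turn": [0,0,-1],"gripper": 0.1},
    {"xyz": [0,0,0],"turn": [0,0,-1],"gripper": 0.1},
    {"xyz": [0,0,0],"turn": [0,0,0],"gripper": 0.1},
  ],
)

```text
time_s: 2.6
position: [0.1982, -0.5128, 0.25]
tool_rot: [[0.435, 0.9, -0.0], [0.9, -0.435, 0.001], [0.001, -0.0, -1.0]]
ft_force: [0.2, 0.2, 1.0]
grip_width: 0.0469
```

```bash
cat > g.py <<'E'
from h import *
import sys
t=np.array(eval(sys.argv[1]));s=env.observe();R=np.array(s['tool_rot']);p=np.array(s['position'])
print('t',s['time_s'],'p',p.round(4),'yaw',np.degrees(np.arctan2(R[1,0],R[0,0])).round(2),'z',R[:,2].round(4),'w',round(s['grip_width'],4),'F',np.round(s['ft_force'],1),'M',np.round(s['wrist_torque'],2),'q',np.round(s['q'],1))
print('shift in units',(R.T@(t-p)/.04).round(3))
E
python3 g.py [.542,.0755,.25]
```

```text
t 2.6 p [ 0.1982 -0.5128  0.25  ] yaw 64.22 z [-1.e-04  8.e-04 -1.e+00] w 0.0469 F [0.2 0.2 1. ] M [ 0.07  0.04 -0.01] q [ -81.2   21.8   74.4   -0.    83.9 -145.4]
shift in units [1.6982e+01 1.3410e+00 1.1000e-02]
```

Call:
step_arm(
  steps=[
    {"xyz": [0.85,0.067,0],"turn": [0,0,0],"gripper": 0.1},
    {"xyz": [0.85,0.067,0],"turn": [0,0,0],"gripper": 0.1},
    {"xyz": [0.85,0.067,0],"turn": [0,0,0],"gripper": 0.1},
    {"xyz": [0.85,0.067,0],"turn": [0,0,0],"gripper": 0.1},
    {"xyz": [0.85,0.067,0],"turn": [0,0,0],"gripper": 0.1},
    {"xyz": [0.85,0.067,0],"turn": [0,0,0],"gripper": 0.1},
    {"xyz": [0.85,0.067,0],"turn": [0,0,0],"gripper": 0.1},
    {"xyz": [0.85,0.067,0],"turn": [0,0,0],"gripper": 0.1},
    {"xyz": [0.85,0.067,0],"turn": [0,0,0],"gripper": 0.1},
    {"xyz": [0.85,0.067,0],"turn": [0,0,0],"gripper": 0.1},
    {"xyz": [0.85,0.067,0],"turn": [0,0,0],"gripper": 0.1},
    {"xyz": [0.85,0.067,0],"turn": [0,0,0],"gripper": 0.1},
    {"xyz": [0.85,0.067,0],"turn": [0,0,0],"gripper": 0.1},
    {"xyz": [0.85,0.067,0],"turn": [0,0,0],"gripper": 0.1},
    {"xyz": [0.85,0.067,0],"turn": [0,0,0],"gripper": 0.1},
    {"xyz": [0.85,0.067,0],"turn": [0,0,0],"gripper": 0.1},
    {"xyz": [0.85,0.067,0],"turn": [0,0,0],"gripper": 0.1},
    {"xyz": [0.85,0.067,0],"turn": [0,0,0],"gripper": 0.1},
    {"xyz": [0.85,0.067,0],"turn": [0,0,0],"gripper": 0.1},
    {"xyz": [0.85,0.067,0],"turn": [0,0,0],"gripper": 0.1},
  ],
)

```text
time_s: 4.27
position: [0.5444, 0.0768, 0.2501]
tool_rot: [[0.44, 0.898, -0.0], [0.898, -0.44, -0.0], [-0.0, -0.0, -1.0]]
ft_force: [0.5, -0.1, 0.1]
grip_width: 0.0473
```

```bash
python3 g.py [.542,.0755,.09]
```

```text
t 4.2667 p [0.5444 0.0768 0.2501] yaw 63.91 z [-4.e-04 -0.e+00 -1.e+00] w 0.0473 F [ 0.5 -0.1  0.1] M [-0.05 -0.01 -0.01] q [ -4.3  21.8  74.4  -0.   83.8 -68.2]
shift in units [-0.055 -0.04   4.003]
```

Call:
step_arm(
  steps=[
    {"xyz": [-0.05,-0.04,0.5],"turn": [0,0,0],"gripper": 0.1},
    {"xyz": [0,0,0.5],"turn": [0,0,0],"gripper": 0.1},
    {"xyz": [0,0,0.5],"turn": [0,0,0],"gripper": 0.1},
    {"xyz": [0,0,0.5],"turn": [0,0,0],"gripper": 0.1},
    {"xyz": [0,0,0.5],"turn": [0,0,0],"gripper": 0.1},
    {"xyz": [0,0,0.3],"turn": [0,0,0],"gripper": 0.1},
    {"xyz": [0,0,0],"turn": [0,0,0],"gripper": 0.1},
  ],
)

```text
time_s: 4.85
position: [0.5404, 0.074, 0.1357]
tool_rot: [[0.44, 0.898, -0.005], [0.898, -0.44, 0.0], [-0.002, -0.005, -1.0]]
ft_force: [-0.2, -0.2, -0.3]
grip_width: 0.0474
```

```bash
python3 g.py [.542,.0755,.09]
python3 - <<'E'
from h import *
o=[]
for n,(x0,y0,x1,y1) in {'top':(240,130,400,250),'side':(230,120,390,240)}.items():
    im,_=cams.get_image(n);o.append(cv2.resize(im[y0:y1,x0:x1,::-1],None,fx=2.5,fy=2.5,interpolation=2)[:300])
cv2.imwrite('pics/pre.png',np.hstack(o))
E
```

```text
t 4.85 p [0.5404 0.074  0.1357] yaw 63.92 z [-5.4e-03  5.0e-04 -1.0e+00] w 0.0474 F [-0.2 -0.2 -0.3] M [ 0.08 -0.06 -0.01] q [ -4.6  27.8  85.    0.   67.5 -68.6]
shift in units [0.054 0.026 1.142]
```

View pics/pre.png

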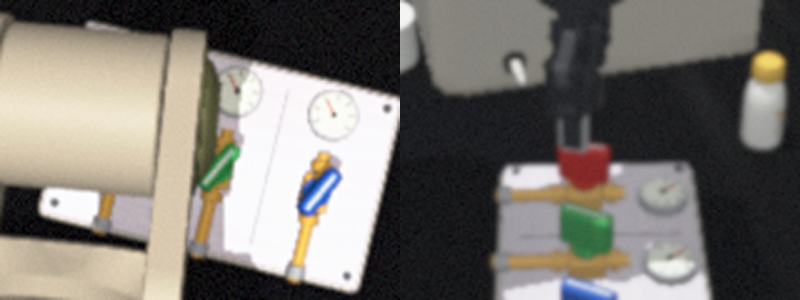

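Call:
step_arm(
  steps=[
    {"xyz": [0.0,0.0,0.3],"turn": [0,0,0],"gripper": 0.1},
    {"xyz": [0,0,0.3],"turn": [0,0,0],"gripper": 0.1},
    {"xyz": [0,0,0.3],"turn": [0,0,0],"gripper": 0.1},
    {"xyz": [0,0,0.2],"turn": [0,0,0],"gripper": 0.1},
    {"xyz": [0,0,0],"turn": [0,0,0],"gripper": 0.1},
    {"xyz": [0,0,0],"turn": [0,0,0],"gripper": 0.1},
  ],
)

```text
time_s: 5.45
position: [0.542, 0.0739, 0.095]
tool_rot: [[0.438, 0.899, 0.001], [0.899, -0.438, -0.0], [0.0, 0.001, -1.0]]
ft_force: [0.7, -0.0, -0.1]
grip_width: 0.0471
```

```bash
python3 g.py [.542,.0755,.09]
python3 - <<'E'
from h import *
im,_=cams.get_image('side');cv2.imwrite('pics/pre2.png',cv2.resize(im[130:250,240:390,::-1],None,fx=4,fy=4,interpolation=2))
E
```

```text
t 5.45 p [0.542  0.0739 0.095 ] yaw 64.03 z [ 8.e-04 -1.e-04 -1.e+00] w 0.0471 F [ 0.7 -0.  -0.1] M [-0.02  0.02  0.01] q [ -4.6  30.8  87.7   0.   61.4 -68.7]
shift in units [ 0.036 -0.017  0.124]
```

View pics/pre2.png

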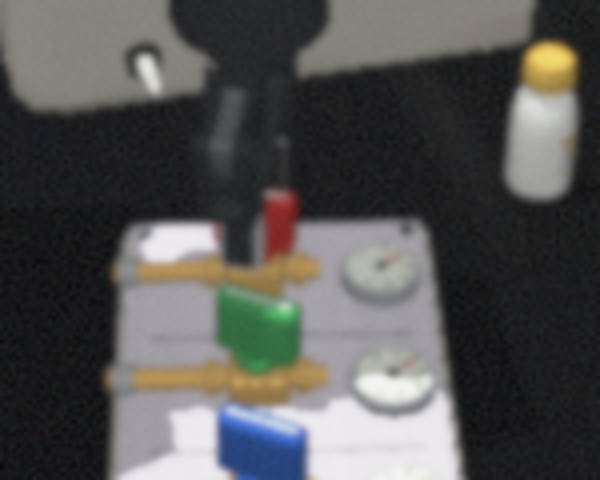

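Call:
step_arm(
  steps=[
    {"xyz": [0.03,0,0.1],"turn": [0,0,0],"gripper": 0.1},
    {"xyz": [0,0,0],"turn": [0,0,0],"gripper": -0.4},
    {"xyz": [0,0,0],"turn": [0,0,0],"gripper": -0.8},
    {"xyz": [0,0,0],"turn": [0,0,0],"gripper": -1},
    {"xyz": [0,0,0],"turn": [0,0,0],"gripper": -1},
    {"xyz": [0,0,0],"turn": [0,0,0],"gripper": -1},
    {"xyz": [0,0,0],"turn": [0,0,0],"gripper": -1},
  ],
  squeeze=40,
)

```text
time_s: 6.08
position: [0.5433, 0.0775, 0.091]
tool_rot: [[0.438, 0.899, 0.004], [0.899, -0.438, 0.005], [0.006, 0.001, -1.0]]
ft_force: [5.7, 16.4, -0.0]
grip_width: 0.0134
```

```bash
python3 g.py [.542,.0755,.09]
```

```text
t 6.0833 p [0.5433 0.0775 0.091 ] yaw 64.04 z [ 0.0038  0.0045 -1.    ] w 0.0134 F [ 5.7 16.4 -0. ] M [ 2.35 -0.73 -0.09] q [ -4.4  31.2  87.8   0.3  60.8 -68.6]
shift in units [-0.059 -0.008  0.024]
```

Call:
step_arm(
  steps=[
    {"xyz": [0.065,0,0],"turn": [0,0,0],"gripper": -1},
    {"xyz": [0,0,0],"turn": [0,0,0.4],"gripper": -1},
    {"xyz": [0,0,0],"turn": [0,0,0.6],"gripper": -1},
    {"xyz": [0,0,0],"turn": [0,0,0.6],"gripper": -1},
    {"xyz": [0,0,0],"turn": [0,0,0.6],"gripper": -1},
    {"xyz": [0,0,0],"turn": [0,0,0.6],"gripper": -1},
    {"xyz": [0,0,0],"turn": [0,0,0.6],"gripper": -1},
    {"xyz": [0,0,0],"turn": [0,0,0.6],"gripper": -1},
  ],
)

```text
time_s: 6.75
position: [0.5435, 0.0779, 0.091]
tool_rot: [[0.7, 0.715, 0.001], [0.715, -0.7, 0.001], [0.001, 0.0, -1.0]]
ft_force: [-0.7, 5.3, 2.8]
grip_width: 0.0133
```

```bash
python3 g.py [.5433,.0775,.09]
```

```text
t 6.75 p [0.5435 0.0779 0.091 ] yaw 45.61 z [ 9.e-04  7.e-04 -1.e+00] w 0.0133 F [-0.7  5.3  2.8] M [0.5  0.27 0.  ] q [ -4.2  31.3  87.6   0.   61.  -49.9]
shift in units [-0.01   0.004  0.024]
```

Call:
step_arm(
  steps=[
    {"xyz": [0,0,0],"turn": [0,0,0.7],"gripper": -1},
    {"xyz": [0,0,0],"turn": [0,0,0.7],"gripper": -1},
    {"xyz": [0,0,0],"turn": [0,0,0.7],"gripper": -1},
    {"xyz": [0,0,0],"turn": [0,0,0.7],"gripper": -1},
    {"xyz": [0,0,0],"turn": [0,0,0.7],"gripper": -1},
    {"xyz": [0,0,0],"turn": [0,0,0.7],"gripper": -1},
    {"xyz": [0,0,0],"turn": [0,0,0.7],"gripper": -1},
    {"xyz": [0,0,0],"turn": [0,0,0.7],"gripper": -1},
    {"xyz": [0,0,0],"turn": [0,0,0.7],"gripper": -1},
    {"xyz": [0,0,0],"turn": [0,0,0.7],"gripper": -1},
    {"xyz": [0,0,0],"turn": [0,0,0.7],"gripper": -1},
    {"xyz": [0,0,0],"turn": [0,0,0.7],"gripper": -1},
    {"xyz": [0,0,0],"turn": [0,0,0.7],"gripper": -1},
    {"xyz": [0,0,0],"turn": [0,0,0.7],"gripper": -1},
    {"xyz": [0,0,0],"turn": [0,0,0.7],"gripper": -1},
    {"xyz": [0,0,0],"turn": [0,0,0.7],"gripper": -1},
  ],
)

```text
time_s: 8.08
position: [0.5437, 0.0782, 0.091]
tool_rot: [[0.995, -0.1, 0.002], [-0.1, -0.995, 0.001], [0.001, -0.002, -1.0]]
ft_force: [1.9, 5.5, 2.6]
grip_width: 0.0134
```

```bash
python3 g.py [.5433,.0775,.09]
```

```text
t 8.0833 p [0.5437 0.0782 0.091 ] yaw -5.77 z [ 0.0016  0.0015 -1.    ] w 0.0134 F [1.9 5.5 2.6] M [0.92 0.04 0.12] q [-4.2 31.3 87.6  0.1 61.   1.5]
shift in units [-0.009  0.018  0.024]
```

Call:
step_arm(
  steps=[
    {"xyz": [0,0,0],"turn": [0,0,0.3],"gripper": -1},
    {"xyz": [0,0,0],"turn": [0,0,0.3],"gripper": -1},
    {"xyz": [0,0,0],"turn": [0,0,0.3],"gripper": -1},
    {"xyz": [0,0,0],"turn": [0,0,0.2],"gripper": -1},
    {"xyz": [0,0,0],"turn": [0,0,0.2],"gripper": -1},
    {"xyz": [0,0,0],"turn": [0,0,0],"gripper": -1},
    {"xyz": [0,0,0],"turn": [0,0,0],"gripper": -1},
  ],
)

```text
time_s: 8.67
position: [0.5438, 0.0782, 0.091]
tool_rot: [[0.98, -0.201, 0.002], [-0.201, -0.98, 0.002], [0.001, -0.002, -1.0]]
ft_force: [2.5, 5.0, 2.8]
grip_width: 0.0135
```

```bash
python3 g.py [.5433,.0775,.09]
```

```text
t 8.6667 p [0.5438 0.0782 0.091 ] yaw -11.59 z [ 0.0017  0.0016 -1.    ] w 0.0135 F [2.5 5.  2.8] M [ 1.01  0.01 -0.09] q [-4.2 31.3 87.6  0.1 61.   7.3]
shift in units [-0.008  0.02   0.025]
```

Call:
step_arm(
  steps=[
    {"xyz": [0,0,0],"turn": [0,0,0.2],"gripper": -1},
    {"xyz": [0,0,0],"turn": [0,0,0.2],"gripper": -1},
    {"xyz": [0,0,0],"turn": [0,0,0.2],"gripper": -1},
    {"xyz": [0,0,0],"turn": [0,0,0],"gripper": -1},
  ],
)

```text
time_s: 9.0
position: [0.5438, 0.0782, 0.091]
tool_rot: [[0.969, -0.247, 0.002], [-0.247, -0.969, 0.001], [0.001, -0.002, -1.0]]
ft_force: [1.4, 6.1, 3.6]
grip_width: 0.0132
```

```bash
python3 g.py [.5433,.0775,.09]
```

```text
t 9.0 p [0.5438 0.0782 0.091 ] yaw -14.29 z [ 0.0019  0.0012 -1.    ] w 0.0132 F [1.4 6.1 3.6] M [ 1.05 -0.02  0.77] q [-4.2 31.3 87.6  0.1 61.  10. ]
shift in units [-0.009  0.021  0.024]
```

The wrist moment about z jumped from 0.1 to 0.77 N m at yaw -14.3°, close to the expected -13.3°, so the handle is at its stop. I'll release it and lift.

Call:
step_arm(
  steps=[
    {"xyz": [0,0,0],"turn": [0,0,0],"gripper": -0.4},
    {"xyz": [0,0,0],"turn": [0,0,0],"gripper": 0},
    {"xyz": [0,0,0],"turn": [0,0,0],"gripper": 0.1},
    {"xyz": [0,0,0],"turn": [0,0,0],"gripper": 0.1},
    {"xyz": [0,0,-0.3],"turn": [0,0,0],"gripper": 0.1},
    {"xyz": [0,0,-0.5],"turn": [0,0,0],"gripper": 0.1},
    {"xyz": [0,0,-0.7],"turn": [0,0,0],"gripper": 0.1},
    {"xyz": [0,0,-0.7],"turn": [0,0,0],"gripper": 0.1},
    {"xyz": [0,0,-0.7],"turn": [0,0,0],"gripper": 0.1},
    {"xyz": [0,0,-0.7],"turn": [0,0,0],"gripper": 0.1},
    {"xyz": [0,0,-0.7],"turn": [0,0,0],"gripper": 0.1},
    {"xyz": [0,0,0],"turn": [0,0,0],"gripper": 0.1},
    {"xyz": [0,0,0],"turn": [0,0,0],"gripper": 0.1},
  ],
)

```text
time_s: 10.08
position: [0.5436, 0.0772, 0.2635]
tool_rot: [[0.969, -0.248, 0.003], [-0.248, -0.969, -0.0], [0.003, -0.0, -1.0]]
ft_force: [-1.6, 0.1, -0.7]
grip_width: 0.0471
```

Call:
step_arm(
  steps=[
    {"xyz": [-0.8,0,0],"turn": [0,0,0],"gripper": 0.1},
    {"xyz": [-0.8,0,0],"turn": [0,0,0],"gripper": 0.1},
    {"xyz": [-0.8,0,0],"turn": [0,0,0],"gripper": 0.1},
    {"xyz": [-0.8,0,0],"turn": [0,0,0],"gripper": 0.1},
    {"xyz": [-0.7,0,0],"turn": [0,0,0],"gripper": 0.1},
    {"xyz": [0,0,0],"turn": [0,0,0],"gripper": 0.1},
    {"xyz": [0,0,0],"turn": [0,0,0],"gripper": 0.1},
    {"xyz": [0,0,0],"turn": [0,0,0],"gripper": 0.1},
    {"xyz": [0,0,0],"turn": [0,0,0],"gripper": 0.1},
  ],
)

```text
time_s: 10.83
position: [0.3929, 0.1157, 0.2618]
tool_rot: [[0.969, -0.248, -0.001], [-0.248, -0.969, -0.0], [-0.001, 0.0, -1.0]]
ft_force: [0.4, -0.5, 0.3]
grip_width: 0.0471
```

```bash
python3 g.py [.5433,.0775,.09]
python3 - <<'E'
from h import *
o=[]
for n,(x0,y0,x1,y1) in {'top':(250,130,410,250),'side':(240,140,400,260)}.items():
    im,_=cams.get_image(n);o.append(cv2.resize(im[y0:y1,x0:x1,::-1],None,fx=2.5,fy=2.5,interpolation=2))
    m=masks(im)['red'];m[:y0]=0;m[y1:]=0;m[:,:x0]=0;m[:,x1:]=0;ys,xs=np.nonzero(m)
    if n=='top' and len(xs)>20:
        r=cv2.minAreaRect(np.float32(world('top',np.c_[xs,ys],.1)[:,:2]*1000));print(len(xs),r)
cv2.imwrite('pics/end.png',np.hstack(o))
E
```

```text
t 10.8333 p [0.3929 0.1157 0.2618] yaw -14.35 z [-9.e-04 -1.e-04 -1.e+00] w 0.0471 F [ 0.4 -0.5  0.3] M [ 0.01  0.06 -0.02] q [-0.3  7.  93.1 -0.  79.9 14.1]
shift in units [ 3.884 -0.009  4.291]
117 ((539.53759765625, 75.58505249023438), (41.134735107421875, 18.002840042114258), 82.35307312011719)
```

View pics/end.png

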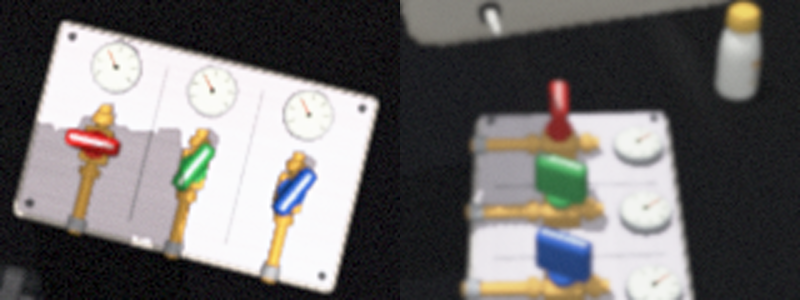

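The picture shows the red wing lying square across its pipe, at about (92,142) in the crop. Green and blue look unchanged, and the arm is clear of everything.

```bash
python3 -c "
from rig import order
print(order.close_job())"
```

```text
the job is handed in; nothing more can be done
None
```

The red fuel-gas valve is shut and the job was handed in at about 11 s of the 32 s allowed. I gripped the red handle from above and turned it clockwise about 78° to its stop. I then let go, lifted, and backed away.

- **At the stop:** the wrist moment jumped from about 0.1 to 0.77 N m at a jaw angle of -14.3°, against -13.3° expected from the panel's direction.
- **Last picture:** the red wing lies square across its pipe. By eye, its white line is within about 3° of the panel edge. The cruder colour-mask rectangle differs by about 6°, partly because it includes the wing's side. Both are inside the 10° tolerance.
- **Blue and green:** they look the same as before. I saw no sign that they were touched, but contact with them was not measured directly.
- **Arm:** it stands clear, with less than 1 N on the wrist.
- **One disagreement:** my first fix of the handle was about 3 mm off. This showed as a 17 N side force when the jaws closed, and I corrected it before turning.

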